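# Set the eccentric guide stop and prove the gap with the slide gauge

## Robot

A 6-joint arm with a two-finger parallel gripper is mounted at the origin on the work surface. World frame = base frame: x ahead of the robot, y to its left, z up, the work surface at z = 0. Lengths are in mm, angles in rad, forces in N, time in s.
With the tool pointing down it reaches from about 300 to 875 mm from the base axis. Payload 4.2 kg.
Tool frame: the origin (TCP) lies midway between the tips of the shut fingers; the grasp point (between the pads) lies 19 mm behind it; x points along the fingers, z is the direction in which the jaws open and shut, and the axes are right-handed (so a half turn about x gives the same grasp; the last joint's range is limited). The gripper opens to 85 mm and grips with 20 to 120 N. Pads are 22 mm wide; open, the fingers measure 114 mm over their backs; the gripper's body (76 mm by 85 mm) begins 54 mm behind the grasp point. The pads swing forward as they close: fully open they stand 13 mm farther back than shut.
Start: joints at [-1.271, 0.32, 1.565, -0, 1.257, -0.02], TCP at [180.771, -545.864, 195.738] pointing down, gripper open.
Joint ranges: [-3.11, 3.11], [-0.84, 2.01], [0.21, 2.61], [-1.34, 4.49], [0.05, 2.63], [-2.56, 2.56]. Speed limits (rad/s): [2.57, 2.57, 3.14, 3.14, 3.14, 3.14].

## Interface

Orientations are given as a unit quaternion [w, x, y, z].
In Python, from rig import manip, camera, camera_params gives the robot as it stands.
- The arm moves only by the tool jog_arm, never from a script. Its argument "plan" is a list of rows, each a list of 2 entries, a list of its own where there are three numbers: the shift along the tool's x, y, z in mm, then the turn about the tool's x in rad. In form: [[[tx, ty, tz], turn], ...]. A call has 1 to 20 rows; each row is the pose to reach, as a shift and turn from the pose measured when the call began, along the tool's axes at that moment; what a row does not reach only later rows make up. A row lasts 1/12 s, in which the tool goes at most 41.7 mm and 7.16 degrees, less where a joint would pass 70% of its speed; a pose out of reach is approached as far as the arm can. A call with a gripper value outside its range is refused whole. "fingers" is the opening in per cent of the stroke, from 0 (shut) to 100 (fully open), set as the call begins (left out, the last holds). The fingers move at their own pace and stop on an object; "squeeze" is the grip in N (left out, the last holds). Time passes only in rows, so rows that repeat a pose let the fingers close. It gives the time, the measured TCP pose, the force and the opening at its end, in the units of the state.
- manip.read_state(): the state, without advancing time (a new reading comes with each control period).
- camera(name): name is "side" or "top" or "wrist"; returns the picture (480x640x3 uint8, blue, green, red); there is no depth.
- camera_params(name): a dict with "K" (3x3 intrinsics, pixels), "dist" ([k1, k2, p1, p2, k3] as OpenCV has them; the pictures are not rectified), "rvec" (rotation vector, rad) and "tvec" (3), from world to camera coordinates, as OpenCV has them; the wrist camera has in their place "hand_eye" (4x4, takes a point from camera to tool coordinates, whose origin is the TCP and whose axes are the tool frame's). Camera axes: x right, y down, z forward; pixel columns grow to the right and rows downward; lengths in mm; the calibration is good to about 2 mm. A picture is of the moment at which its call begins: read the wrist's pose just before it. camera_params takes no time and is no camera call.
- manip.job_done(): hands the job in, once; it reports no verdict.
The state is a dict: "time": time; "joints": joint angles; "joint_vel": joint speeds; "joint_efforts": joint torques, N m; "position": TCP position; "eef_rot": TCP orientation; "wrist_force": force on the tool from outside, world axes, zero at the start; "ft_torque": the same for the moment, N m; "opening": finger opening in mm.
Only numpy, scipy, OpenCV 4.12 (cv2) and the standard library are available. Lean on these libraries where they do the work, as an engineer would, in place of code of your own. Each camera call takes 0.05 s, during which the arm holds its last target.

## Task

On the drilling guide, turn the green-handled eccentric bolt counterclockwise until its white end points at the white tick beside it on the plate (handle in line with the fence), which sets the gap to the aluminium fence. Then prove the gap: slide the blue gauge along the fence, through the gap between the green bolt's disc and the fence, until the whole gauge is out just beyond the disc, and leave it there standing on the plate. The yellow-handled bolt is already set: leave it as it is.

Things in the scene. Friction and masses are not known exactly. Their poses are not given: they have to be found in the camera images.
- green_cam (a joint): Angle of the green-handled bolt, 0 to 3.1 rad, counterclockwise from above; stiff (0.2 N m), stays put. Handle: bar 50 x 14 mm on the axis, 40 to 72 mm above the table, one end white: at 0 it points at the fence, at 1.57 at the tick. Starts too tight, 0.25 to 0.85. Under it a disc, radius 30, top at 30 mm, centred 10 mm off-axis towards the white end. Gap to fence = 34 - 10 cos(angle) mm.
- green_axis (a point): Point on the green bolt's axis in its handle, 60 mm above the table; does not turn. x points square to the fence (face 64 mm away, top 32 mm above the table), y along the fence towards the tick (43 to 73 mm away). Dark plate, top 10 mm above the table. Yellow bolt 170 mm off along +y or -y, the gauge between; the plate runs on 125 mm to the other side. Gap's middle at x = 47 mm.
- gauge_grip (a point): Centre of the blue gauge's grip plate, 60 mm above the table, x across to the fence, y along it. Loose, 0.14 to 0.28 kg: block 30 mm wide (x), 40 long (y), 24 high, standing on the plate by the fence, midway between the bolts; its upright grip plate is 26 mm (x) by 14 mm (y), 34 to 86 mm above the table. Grey and orange gauges lying about are not needed.
- yellow_cam (a joint): Angle (rad) of the yellow-handled bolt, of the same build as the green one, already at its own tick (near 1.57). To be left alone.
There are look-alikes about, which are no part of the job. Of the things that look like the part that bears gauge_grip, the smaller one is meant.

How it is judged:
By the outcome, as a careful person would: the job done as asked, in the order asked, and still so for the second after the job is handed in, with the robot touching nothing.
It also fails if it takes over 43 s, if anything falls off the work surface, if the arm or the gripper's body presses on something with over 40 N, if the wrist force passes 120 N, or if a joint passes its speed limit or range.

## Working session

There is one attempt and no reset: what is moved stays moved. The work goes in short steps, Python scripts to look and compute and a tool call to move; the robot and the scene stay as the last step left them, time stands still between calls to the robot, and variables do not carry over. Pictures are saved under pics/ and viewed, and the job is handed in when it is done.

Besides the shell and the picture viewer there is one more tool, called after ">>>" as name([rows], argument=value, ...), one row to a line, values as JSON. jog_arm: Moves the arm, as the interface text tells. Its arguments: {"type":"object","properties":{"plan":{"type":"array","items":{"type":"array"}},"fingers":{"type":"number"},"squeeze":{"type":"number"}},"required":["plan"]}

```bash
mkdir -p pics; ls
python3 - <<'E'
from rig import manip, camera, camera_params
import cv2
s=manip.read_state();print(s)
for n in ["top","side","wrist"]:
    cv2.imwrite(f"pics/{n}0.png",camera(n)); print(n,camera_params(n))
E
```

```text
pics
{'time': 0.0, 'joints': array([-1.27100579e+00,  3.20325090e-01,  1.56572186e+00, -8.34704303e-06,
        1.25740534e+00, -1.99985576e-02]), 'joint_vel': array([-0.0003353 ,  0.00026998,  0.00024589, -0.00213115, -0.00097273,
       -0.00163761]), 'joint_efforts': array([ 1.10531415e-03, -4.15507758e+01, -2.34164071e+01,  1.08189797e-04,
        8.31903715e-03,  3.07804129e-06]), 'position': array([ 180.59301513, -545.31027906,  194.84664135]), 'eef_rot': array([ 0.57270249,  0.41440737,  0.57375626, -0.41362077]), 'wrist_force': array([ 2.89260693e-04, -2.33954975e-01, -8.89663219e-01]), 'ft_torque': array([-0.02416666,  0.02187841, -0.02924149]), 'opening': 85.27870960786012}
top {'K': array([[443.26671954,   0.        , 325.81100943],
       [  0.        , 443.26671954, 233.3565825 ],
       [  0.        ,   0.        ,   1.        ]]), 'dist': array([-0.0863068,  0.       ,  0.       ,  0.       ,  0.       ]), 'rvec': array([ 2.20009295, -2.21698784,  0.04508218]), 'tvec': array([  8.68645639, 561.20874636, 717.19511782])}
side {'K': array([[624.20058162,   0.        , 337
[... 215 characters left out ...]
.76865682, -2.6636168 ,  0.95813078]), 'tvec': array([497.29584549, 255.2344784 , 519.15565434])}
wrist {'K': array([[375.18439371,   0.        , 322.43920565],
       [  0.        , 375.18439371, 237.39202845],
       [  0.        ,   0.        ,   1.        ]]), 'dist': array([-0.06845964,  0.        ,  0.        ,  0.        ,  0.        ]), 'hand_eye': array([[-4.76625156e-04, -3.25206852e-01,  9.45642785e-01,
        -1.79029574e+02],
       [ 1.41613066e-04, -9.45642904e-01, -3.25206822e-01,
         8.33668163e+01],
       [ 9.99999876e-01, -2.10863779e-05,  4.96770736e-04,
        -3.75334891e-01],
       [ 0.00000000e+00,  0.00000000e+00,  0.00000000e+00,
         1.00000000e+00]])}
```

View pics/top0.png

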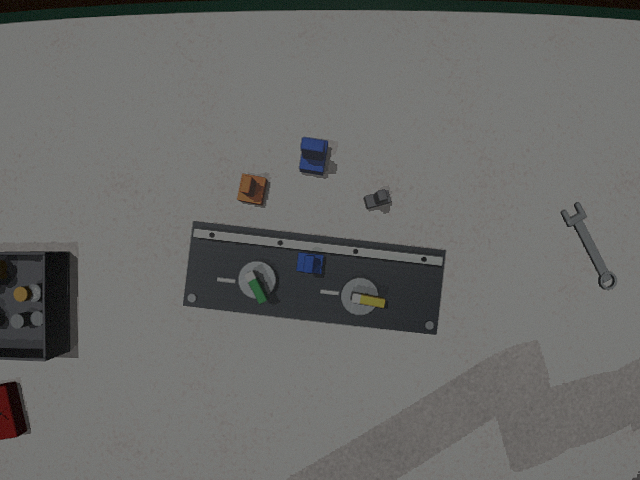

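View pics/side0.png

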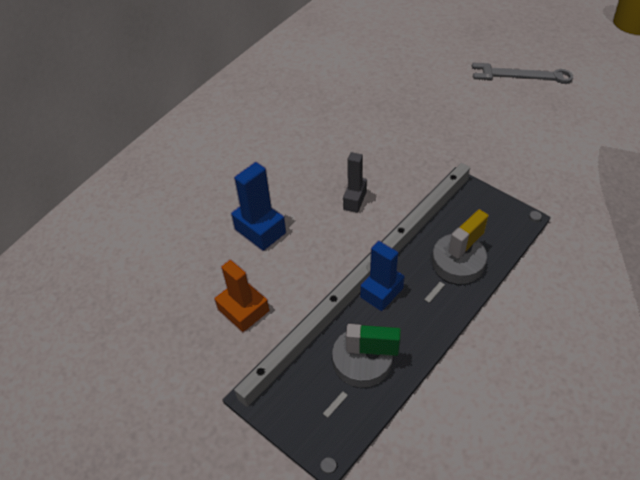

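View pics/wrist0.png

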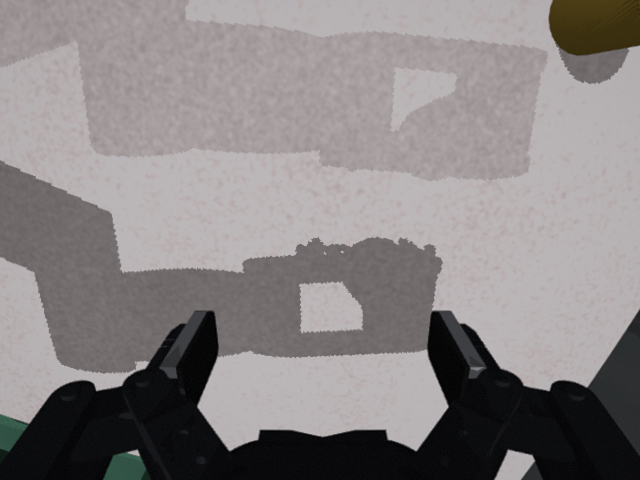

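The top view has the fence along the plate's far side, the green bolt at about (258,285) with its tick on the left, the blue gauge at (311,263) and the yellow bolt at (365,299). Next I'll measure positions by ray casting.

```bash
cat > h.py <<'E'
import numpy as np, cv2
from rig import manip, camera, camera_params
from scipy.spatial.transform import Rotation as R
def pose(s):
    q=s["eef_rot"]; return R.from_quat([q[1],q[2],q[3],q[0]]).as_matrix(), np.array(s["position"])
def cam(name,s=None):
    p=camera_params(name)
    if name=="wrist":
        Rt,t=pose(s); H=p["hand_eye"]; Rw=Rt@H[:3,:3]; c=Rt@H[:3,3]+t
    else:
        Rc=cv2.Rodrigues(p["rvec"])[0]; Rw=Rc.T; c=-Rc.T@p["tvec"]
    return p["K"],p["dist"],Rw,c
def cast(C,px,z):
    K,d,Rw,c=C
    u=cv2.undistortPoints(np.array(px,float).reshape(-1,1,2),K,d).reshape(-1,2)
    r=(Rw@np.c_[u,np.ones(len(u))].T).T
    return c+r*((z-c[2])/r[:,2])[:,None]
def proj(C,P):
    K,d,Rw,c=C
    rv=cv2.Rodrigues(Rw.T)[0]
    return cv2.projectPoints(np.array(P,float).reshape(-1,1,3),rv,-Rw.T@c,K,d)[0].reshape(-1,2)
def big(m,n=1):
    k,l,st,ce=cv2.connectedComponentsWithStats(m.astype(np.uint8))
    o=np.argsort(-st[1:,4])[:n]+1
    return [(l==i,st[i],ce[i]) for i in o]
E
python3 - <<'E'
from h import *
for n in ["top","side"]:
    im=cv2.imread(f"pics/{n}0.png"); hsv=cv2.cvtColor(im,cv2.COLOR_BGR2HSV)
    C=cam(n); print(n,"cam",C[3])
    for nm,lo,hi,z in [("green",45,85,72),("blue",105,130,86),("yellow",22,33,72)]:
        m=(hsv[...,0]>=lo)&(hsv[...,0]<=hi)&(hsv[...,1]>100)&(hsv[...,2]>50)
        for b,st,ce in big(m,3):
            if st[4]<40: continue
            rc=cv2.minAreaRect(np.argwhere(b)[:,::-1].astype(np.float32))
            print(nm,st,ce,rc,cast(C,[ce],z).round(1))
    x=im[215:310,180:450] if n=="top" else im[220:420,220:500]
    cv2.imwrite(f"pics/{n}0z.png",cv2.resize(x,None,fx=2.9,fy=2.9,interpolation=cv2.INTER_CUBIC))
E
```

```text
top cam [537.26443371  10.11765609 735.28505346]
green [249 279  18  25 204] [257.36764706 290.92647059] ((257.2000427246094, 290.9000244140625), (24.149534225463867, 8.497057914733887), 63.43495178222656) [[473.9 107.8  72. ]]
blue [296 252  28  22 460] [308.99565217 262.75217391] ((309.4000244140625, 262.79998779296875), (25.55115509033203, 19.349416732788086), 7.125016689300537) [[515.9  29.9  86. ]]
blue [301 137  27  16 295] [313.64067797 144.42372881] ((314.0, 144.5), (25.810640335083008, 11.836727142333984), 9.462322235107422) [[690.6  22.   86. ]]
blue [300 155  25  17 251] [311.38247012 164.60956175] ((311.76922607421875, 163.6538543701172), (24.122283935546875, 13.139781951904297), 11.309932708740234) [[660.4  25.5  86. ]]
yellow [360 294  26  14 229] [372.35371179 300.84716157] ((372.3512268066406, 300.78118896484375), (24.558462142944336, 9.4491605758667), 10.784297943115234) [[457.7 -63.9  72. ]]
side cam [336.43922761 377.56068892 571.16281624]
green [361 325  40  16 529] [380.1758034  332.59924386] ((380.31219482421875, 332.6294250488281), (39.47086715698242, 13.323198318481445), 4.085616588592529) [[473.5 106.8  72. ]]
blue [ 231  162   53   88 1984] [253.00655242 208.55897177] ((253.3534698486328, 207.735107421875), (83.83756256103516, 49.04729080200195), 68.40469360351562) [[660.5  53.8  86. ]]
blue [ 360  241   45   70 1636] [380.21943765 275.86552567] ((383.9822082519531, 276.8325500488281), (39.97355270385742, 65.85403442382812), 16.557071685791016) [[501.6  59.4  86. ]]
yellow [614   0  26  35 741] [628.20242915  15.81106613] ((626.5, 17.0), (34.0, 25.0), 90.0) [[ 420.9 -609.4   72. ]]
yellow [460 209  28  40 543] [474.85819521 225.76979742] ((473.50006103515625, 227.50003051757812), (21.21320343017578, 38.18376159667969), 45.0) [[453.6 -59.8  72. ]]
```

View pics/top0z.png

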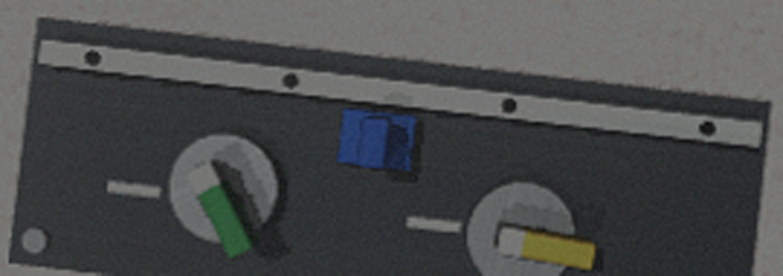

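View pics/side0z.png

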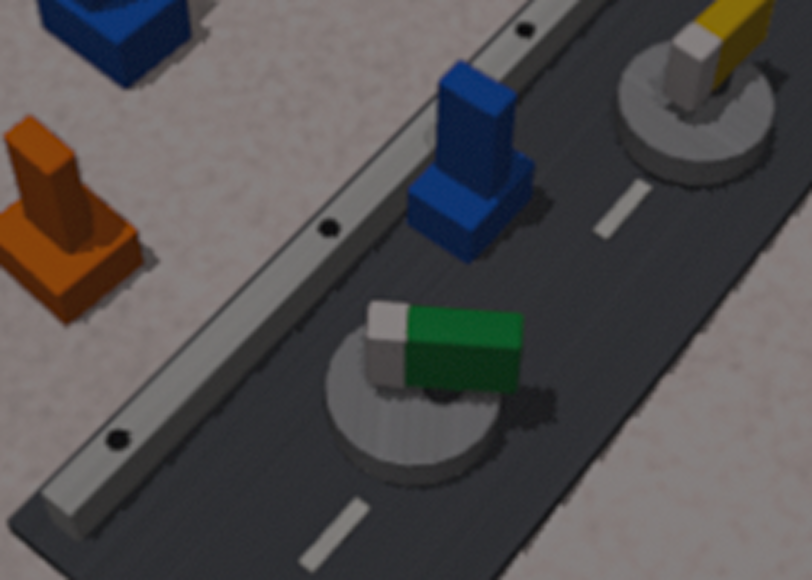

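Run:
```python
from h import *
C=cam("top")
f=lambda L:[(a/2.9+180-.33,b/2.9+215-.33) for a,b in L]
H=cast(C,f([(93,58),(291,81),(509,106),(707,128)]),32)
d=H[0]-H[-1]; phi=np.arctan2(d[1],d[0]); print("fence dir",d.round(1),phi, H.round(1))
v=d[:2]/np.linalg.norm(d[:2]); x=np.array([v[1],-v[0]]); print("x axis",x,"y",v)
if x[0]<0:x=-x
fr=lambda P:np.c_[P[:,:2]@x,P[:,:2]@v].round(1)
print("fence holes",fr(H))
print("fence front edge top",fr(cast(C,f([(60,68),(755,147)]),32)))
gh=cast(C,f([(188,173),(208,163),(250,247),(231,257)]),72); print("handle corners",gh.round(1),"c",gh.mean(0), fr(gh), fr(gh).mean(0))
a=(gh[0]+gh[1]-gh[2]-gh[3])/2; print("ang",np.arctan2(a[:2]@v,a[:2]@x), np.linalg.norm(a))
print("disc c",fr(cast(C,f([(224,188)]),30)))
print("yel disc c",fr(cast(C,f([(521,235)]),30)))
yh=cast(C,f([(500,228),(595,244),(593,269),(499,254)]),72); print("yh",fr(yh),fr(yh).mean(0))
print("ticks",fr(cast(C,f([(108,186),(160,192),(408,222),(460,228)]),10)))
print("gauge base block",fr(cast(C,f([(344,110),(414,118),(338,160),(411,172)]),34)))
gp=cast(C,f([(364,117),(387,119),(384,167),(360,164)]),86);print("grip top",gp.round(1),fr(gp))
S=cam("side")
g=lambda L:[(a/2.9+220-.33,b/2.9+220-.33) for a,b in L]
sh=cast(S,g([(368,301),(370,336),(522,352),(523,316),(408,304)]),72); print("side handle",sh.round(1), sh[:4].mean(0))
sg=cast(S,g([(460,62),(516,95),(496,117),(440,82)]),86); print("side grip",sg.round(1),sg.mean(0),fr(sg).mean(0))
print("side holes",fr(cast(S,g([(118,440),(329,228),(525,30)]),32)))
```

```text
fence dir [ 41.  337.2   0. ] 1.4496564084966126 [[ 559.8  186.4   32. ]
 [ 546.4   77.4   32. ]
 [ 531.8  -41.8   32. ]
 [ 518.7 -150.8   32. ]]
x axis [ 0.99267153 -0.12084385] y [0.12084385 0.99267153]
fence holes [[533.2 252.6]
 [533.  142.8]
 [532.9  22.7]
 [533.2 -87. ]]
fence front edge top [[ 525.6  270.2]
 [ 525.7 -114.7]]
handle corners [[498.8 127.   72. ]
 [503.9 116.6  72. ]
 [460.5  95.2  72. ]
 [455.4 105.   72. ]] c [479.64131209 110.95999639  72.        ] [[479.8 186.4]
 [486.1 176.7]
 [445.6 150.1]
 [439.4 159.3]] [462.725 168.125]
ang 0.5854860128844874 48.50579845810541
disc c [[470.6 172.8]]
yel disc c [[463.5   8.1]]
yh [[469.9  23.3]
 [467.1 -26.4]
 [454.2 -26.9]
 [456.6  22.3]] [461.95   -1.925]
ticks [[462.3 241.1]
 [462.4 211.3]
 [461.7  70.3]
 [461.6  40.9]]
gauge base block [[520.6 112.1]
 [520.6  73.7]
 [493.2 112.2]
 [491.2  71.9]]
grip top [[527.2  35.4  86. ]
 [526.1  23.8  86. ]
 [502.   25.5  86. ]
 [503.6  37.6  86. ]] [[519.1  98.9]
 [519.4  87.2]
 [495.2  86. ]
 [495.3  98.2]]
side handle [[505.3 114.7  72. ]
 [497.8 125.5  72. ]
 [453.7 105.2  72. ]
 [459.9  93.3  72. ]
 [493.7 108.9  72. ]] [479.14933632 109.70394006  72.        ]
side grip [[525.1  22.7  86. ]
 [501.4  25.3  86. ]
 [502.5  37.2  86. ]
 [526.4  34.1  86. ]] [513.84397162  29.83549067  86.        ] [506.475  91.7  ]
side holes [[534.  250.5]
 [534.  140.5]
 [534.   20.4]]
```

```bash
cat >> h.py <<'E'
xf=np.array([.99267,-.12084]); yf=np.array([.12084,.99267]); AX=np.array([462.0,168.1])
def W(a,b): # rel axis -> world xy
    return (AX[0]+a)*xf+(AX[1]+b)*yf
def rel(p): return np.array([p[:2]@xf,p[:2]@yf])-AX
def move(target,jaw,s=None):
    s=s or manip.read_state(); Rt,t=pose(s)
    sh=Rt.T@(np.array(target,float)-t)
    cur=np.arctan2(Rt[1,2],Rt[0,2]); d=(jaw-cur+np.pi/2)%np.pi-np.pi/2
    print("t",s["time"],"pos",t.round(1),"rel",rel(t).round(1),"x",Rt[:,0].round(3),"jaw",cur.round(3),"F",s["wrist_force"].round(1),"open",round(s["opening"],1))
    print("shift",sh.round(1),"turn (tool x)",round(-d,3),"or",round(-d+np.pi,3),-d-np.pi,"j6",s["joints"][5])
E
python3 - <<'E'
from h import *
print(W(0,0)); move([*W(0,0),150],-0.1211+.585+np.pi/2)
E
```

```text
[478.926744 111.039747]
t 0.15 pos [ 180.6 -545.5  195.1] rel [-216.8 -687.8] x [-0.     0.001 -1.   ] jaw -1.251 F [ 1.  -0.2 -0.3] open 85.6
shift [  45.8  489.5 -529.4] turn (tool x) -0.144 or 2.997 -3.2856969102779097 j6 -0.020021054985964834
```

>>> jog_arm([
  [[46,490,-529],-0.144],
  [[46,490,-529],-0.144],
  [[46,490,-529],-0.144],
  [[46,490,-529],-0.144],
  [[46,490,-529],-0.144],
  [[46,490,-529],-0.144],
  [[46,490,-529],-0.144],
  [[46,490,-529],-0.144],
  [[46,490,-529],-0.144],
  [[46,490,-529],-0.144],
  [[46,490,-529],-0.144],
  [[46,490,-529],-0.144],
  [[46,490,-529],-0.144],
  [[46,490,-529],-0.144],
  [[46,490,-529],-0.144],
  [[46,490,-529],-0.144],
  [[46,490,-529],-0.144],
  [[46,490,-529],-0.144],
  [[46,490,-529],-0.144],
  [[46,490,-529],-0.144],
], fingers=60)

```text
time: 1.82
position: [478.9, 110.8, 149.3]
eef_rot: [0.601, 0.371, 0.603, -0.371]
wrist_force: [0.2, -0.6, -0.0]
opening: 50.9
```

>>> jog_arm([
  [[0,0,0],0],
  [[0,0,0],0],
])

```text
time: 1.98
position: [478.1, 109.3, 149.2]
eef_rot: [0.601, 0.371, 0.602, -0.372]
wrist_force: [0.0, 0.1, 0.2]
opening: 51.4
```

Run:
```python
from h import *
move([*W(0,0),42],-0.1211+.585+np.pi/2)
s=manip.read_state(); im=camera("wrist"); cv2.imwrite("pics/w1.png",im)
C=cam("wrist",s)
for p in [(0,0,72),(0,58,10),(45,-77,86)]: print(p,proj(C,[[*W(*p[:2]),p[2]]]).round())
```

```text
t 1.9833 pos [478.1 109.3 149.2] rel [-0.6 -1.8] x [-0.003 -0.    -1.   ] jaw -1.107 F [0.  0.1 0.2] open 51.4
shift [107.2   1.9  -1.1] turn (tool x) 0.0 or 3.142 -3.1414899615433054 j6 1.3078105099890411
(0, 0, 72) [[321. 229.]]
(0, 58, 10) [[265. 170.]]
(45, -77, 86) [[450. 242.]]
```

View pics/w1.png

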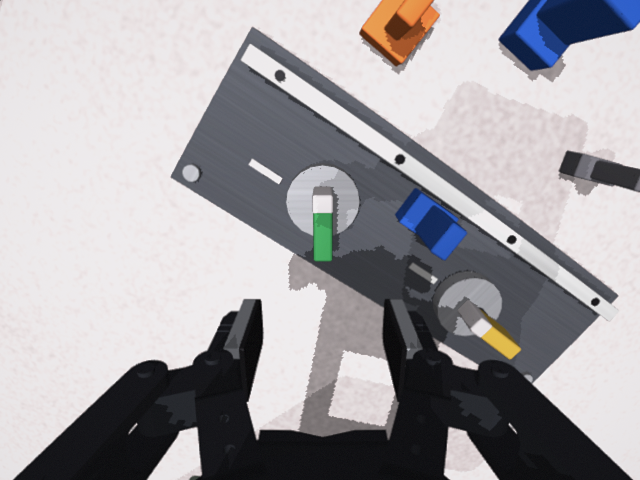

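The wrist view agrees with the map: the handle is at about (323,227) and vertical, against a prediction of (321,229), and the tick is at (265,171). I'll descend next.

>>> jog_arm([
  [[30,1.5,-0.5],0],
  [[60,1.9,-0.8],0],
  [[85,1.9,-0.8],0],
  [[107,1.9,-0.8],0],
  [[107,1.9,-0.8],0],
  [[107,1.9,-0.8],0],
  [[107,1.9,-0.8],0],
])

```text
time: 2.62
position: [480.4, 110.5, 43.7]
eef_rot: [0.601, 0.372, 0.601, -0.372]
wrist_force: [-0.4, 0.4, 0.2]
opening: 51.3
```

>>> jog_arm([
  [[0,0,0],0],
  [[0,0,0],0],
  [[0,0,0],0],
  [[0,0,0],0],
  [[0,0,0],0],
  [[0,0,0],0],
  [[0,0,0],0],
], fingers=0, squeeze=60)

```text
time: 3.2
position: [480.4, 110.6, 43.8]
eef_rot: [0.601, 0.372, 0.601, -0.372]
wrist_force: [-0.1, 0.2, -0.3]
opening: 0.1
```

Run:
```python
from h import *
move([*W(0,0),42],-0.1211+np.pi)
```

```text
t 3.2 pos [480.4 110.6  43.8] rel [ 1.5 -0.3] x [-0.  0. -1.] jaw -1.108 F [-0.1  0.2 -0.3] open 0.1
shift [ 1.8 -1.1 -1.1] turn (tool x) -0.987 or 2.155 -4.128524877697619 j6 1.3103819441544566
```

The fingers shut fully without meeting anything, so I'll look.

Run:
```python
from h import *
for n in ["side","wrist","top"]:
    im=camera(n); cv2.imwrite(f"pics/{n}2.png",im)
```

```text
(no output)
```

View pics/side2.png

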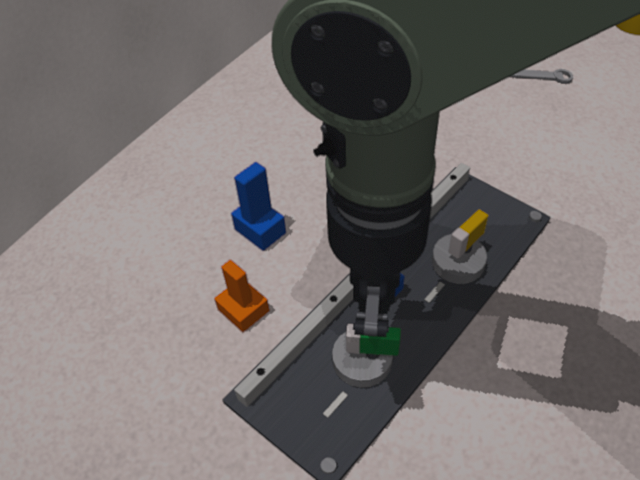

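View pics/wrist2.png

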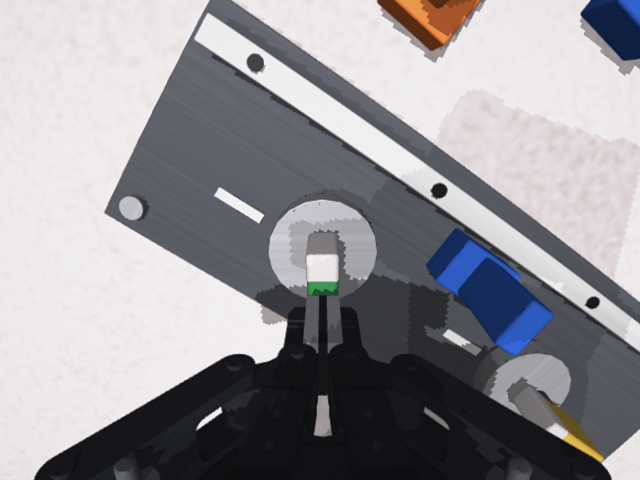

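Run:
```python
import cv2,numpy as np
a=cv2.imread("pics/side2.png")[270:400,310:450]; b=cv2.imread("pics/wrist2.png")[220:400,230:420]
a=cv2.resize(a,(420,390),interpolation=2); b=cv2.resize(b,(380,390),interpolation=2)
cv2.imwrite("pics/z2.png",np.clip(np.hstack([a,b]).astype(float)*1.8,0,255))
from h import *
s=manip.read_state()
for n in["side","wrist"]:
    C=cam(n,s)
    for z in(0,-19,):
        Rt,t=pose(s); print(n,proj(C,[t+Rt@np.array([z,0,0])]).round())
    print(proj(C,[[*W(0,0),72]]))
print(s["joint_efforts"][3:],s["opening"])
```

```text
side [[371. 348.]]
side [[372. 337.]]
[[372.77841695 333.31157061]]
wrist [[323. 277.]]
wrist [[323. 294.]]
[[320.78870286 305.31189201]]
[ 1.12177444e-03  2.04719778e-03 -2.43953644e-05] 0.17110049495617147[ WARN:0@0.090] global loadsave.cpp:1063 imwrite_ Unsupported depth image for selected encoder is fallbacked to CV_8U.
```

View pics/z2.png

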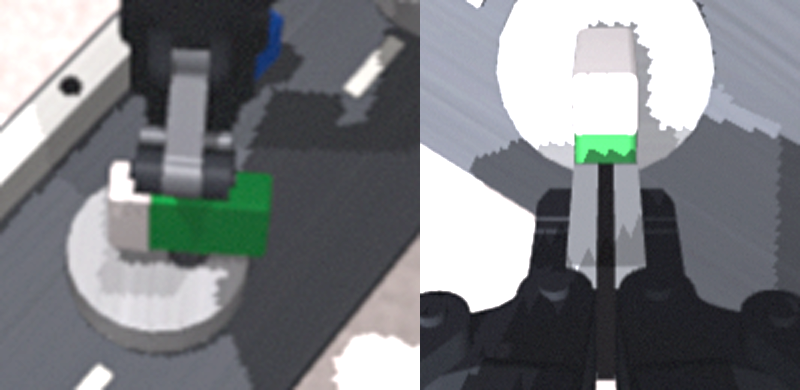

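Run:
```python
from h import *
s=manip.read_state();C=cam("wrist",s)
Rt,t=pose(s)
# holes predicted (frame abs 533.2,252.6 / 142.8 / 22.7)
for y in (252.6,142.8,22.7): print(proj(C,[[*(533.1*xf+y*yf),32]]).round(), "hole; seen (256,63),(439,190),(593,303)")
for p in [(0,43,10),(0,73,10)]: print("tick",proj(C,[[*W(*p[:2]),p[2]]]).round(),"seen ~(262,220),(217,192)")
for x,y in [(0,11),(0,-11),(-10,11),(-20,11),(-28,11),(-38,11),(-28,-11),(-19,0),(0,0)]: print(x,y,proj(C,[t+Rt@np.array([x,y,0])]).round())
# w1 view, opened 51
for x in (0,-8,-20): print("open tip",x,proj(C,[t+Rt@np.array([x,11,25.])]).round(),proj(C,[t+Rt@np.array([x,-11,25.])]).round())
```

```text
[[254.  62.]] hole; seen (256,63),(439,190),(593,303)
[[437. 189.]] hole; seen (256,63),(439,190),(593,303)
[[591. 300.]] hole; seen (256,63),(439,190),(593,303)
tick [[260. 217.]] seen ~(262,220),(217,192)
tick [[216. 190.]] seen ~(262,220),(217,192)
0 11 [[323. 257.]]
0 -11 [[323. 296.]]
-10 11 [[323. 265.]]
-20 11 [[323. 274.]]
-28 11 [[323. 281.]]
-38 11 [[323. 291.]]
-28 -11 [[323. 324.]]
-19 0 [[323. 294.]]
0 0 [[323. 277.]]
open tip 0 [[372. 257.]] [[370. 295.]]
open tip -8 [[374. 263.]] [[372. 303.]]
open tip -20 [[377. 273.]] [[375. 315.]]
```

>>> jog_arm([
  [[-30,0,0],0],
  [[-60,0,0],0],
  [[-80,0,0],0],
  [[-80,0,0],0],
])

```text
time: 3.68
position: [483.4, 111.2, 127.8]
eef_rot: [0.604, 0.374, 0.599, -0.37]
wrist_force: [1.3, -0.5, 0.5]
opening: -0.1
```

Run:
```python
from h import *
s=manip.read_state(); Rt,t=pose(s); print(t,s["opening"],s["wrist_force"])
a=camera("side"); b=camera("wrist")
for n in["side","wrist"]:
    C=cam(n,s)
    for x in(0,-10,-19,-30,-40,-50): print(n,x,proj(C,[t+Rt@np.array([x,0,0])]).round(1))
a=cv2.resize(a[220:400,280:460],(400,400),interpolation=2); b=cv2.resize(b[200:400,220:420],(400,400),interpolation=2)
cv2.imwrite("pics/z3.png",np.clip(np.hstack([a,b]).astype(float)*1.8,0,255).astype(np.uint8))
```

```text
[483.42700671 111.17502269 127.82862704] -0.11083041392499662 [ 1.29439242 -0.52852083  0.46996726]
side 0 [[369.9 297.2]]
side -10 [[370.3 290.6]]
side -19 [[370.6 284.4]]
side -30 [[371.  276.6]]
side -40 [[371.4 269.3]]
side -50 [[371.8 261.8]]
wrist 0 [[323.1 276.8]]
wrist -10 [[323.1 285.3]]
wrist -19 [[323.2 293.7]]
wrist -30 [[323.2 305.1]]
wrist -40 [[323.3 316.8]]
wrist -50 [[323.3 329.9]]
```

View pics/z3.png

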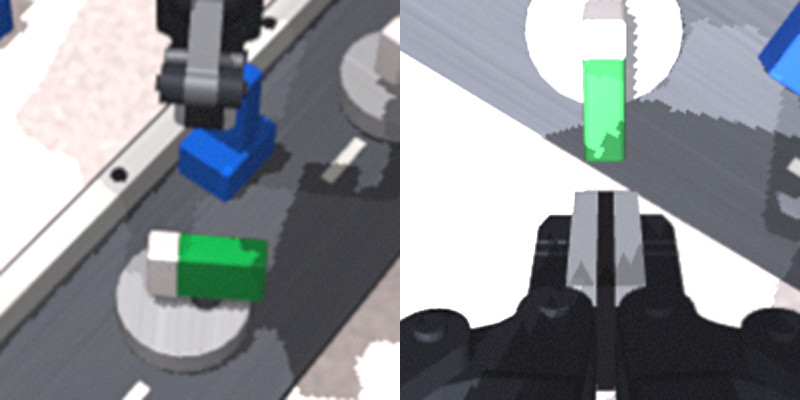

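The side view shows the real fingertips ending about 30 mm behind the reported TCP: the tip is at row ~277, where the TCP would project to row 297. That explains why the fingers shut above the 72 mm handle top. I'll reopen and go about 25 mm deeper.

>>> jog_arm([
  [[0,0,0],0],
  [[0,0,0],0],
  [[0,0,0],0],
  [[0,0,0],0],
], fingers=50)

```text
time: 4.12
position: [480.0, 110.5, 123.1]
eef_rot: [0.601, 0.372, 0.602, -0.372]
wrist_force: [-0.5, -0.1, -0.2]
opening: 42.5
```

Run:
```python
from h import *
move([*W(0,0),22],-1.107)
s=manip.read_state();a=camera("side"); 
C=cam("side",s);Rt,t=pose(s);print(s["opening"])
for x in(0,-30,-40): print(x,[proj(C,[t+Rt@np.array([x,y,z])]).round(0).tolist()[0] for y in(-11,11) for z in (-21,21)])
a=cv2.resize(a[220:400,280:460],(600,600),interpolation=2)
cv2.imwrite("pics/z4.png",np.clip(a.astype(float)*1.8,0,255).astype(np.uint8))
```

```text
t 4.1167 pos [480.  110.5 123.1] rel [ 1.1 -0.4] x [-0.001  0.    -1.   ] jaw -1.108 F [-0.5 -0.1 -0.2] open 42.5
shift [101.1  -0.6  -0.9] turn (tool x) -0.001 or 3.141 -3.142607272057917 j6 1.310431448088355
42.47100616359862
0 [[385.0, 323.0], [388.0, 283.0], [359.0, 321.0], [363.0, 281.0]]
-30 [[386.0, 303.0], [389.0, 262.0], [359.0, 301.0], [363.0, 260.0]]
-40 [[387.0, 296.0], [390.0, 255.0], [359.0, 294.0], [363.0, 253.0]]
```

View pics/z4.png

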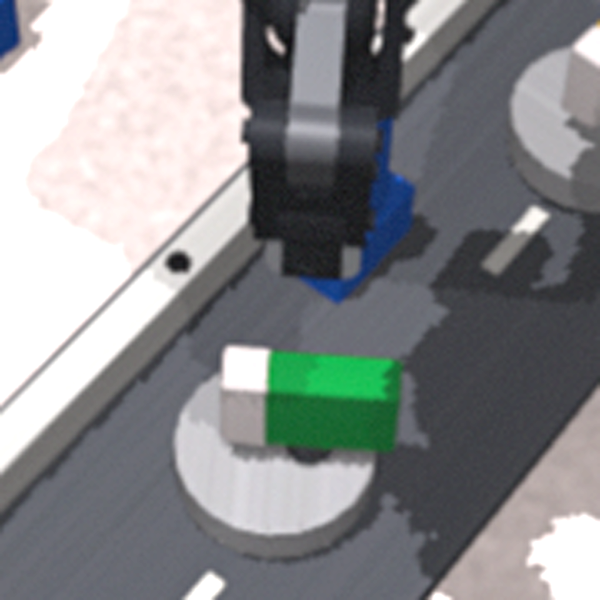

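>>> jog_arm([
  [[30,-0.6,-0.9],0],
  [[60,-0.6,-0.9],0],
  [[75,-0.6,-0.9],0],
  [[85,-0.6,-0.9],0],
  [[95,-0.6,-0.9],0],
  [[105,-0.6,-0.9],0],
  [[105,-0.6,-0.9],0],
  [[105,-0.6,-0.9],0],
])

```text
time: 4.83
position: [478.8, 110.9, 17.8]
eef_rot: [0.601, 0.372, 0.602, -0.372]
wrist_force: [0.8, -0.4, 0.8]
opening: 42.3
```

>>> jog_arm([
  [[0,0,0],0],
  [[0,0,0],0],
  [[0,0,0],0],
  [[0,0,0],0],
  [[0,0,0],0],
  [[0,0,0],0],
], fingers=0, squeeze=60)

```text
time: 5.33
position: [479.6, 110.4, 18.7]
eef_rot: [0.602, 0.371, 0.601, -0.372]
wrist_force: [1.3, -5.4, 4.7]
opening: 12.3
```

Run:
```python
from h import *
move([*W(0,0),18],-0.1211)
a=camera("side"); 
a=cv2.resize(a[220:400,280:460],(600,600),interpolation=2)
cv2.imwrite("pics/z5.png",np.clip(a.astype(float)*1.8,0,255).astype(np.uint8))
```

```text
t 5.3333 pos [479.6 110.4  18.7] rel [ 0.8 -0.6] x [-0.    -0.001 -1.   ] jaw -1.107 F [ 1.3 -5.4  4.7] open 12.3
shift [ 0.7 -0.3 -0.9] turn (tool x) -0.986 or 2.156 -4.127567558850359 j6 1.3115704615814585
```

View pics/z5.png

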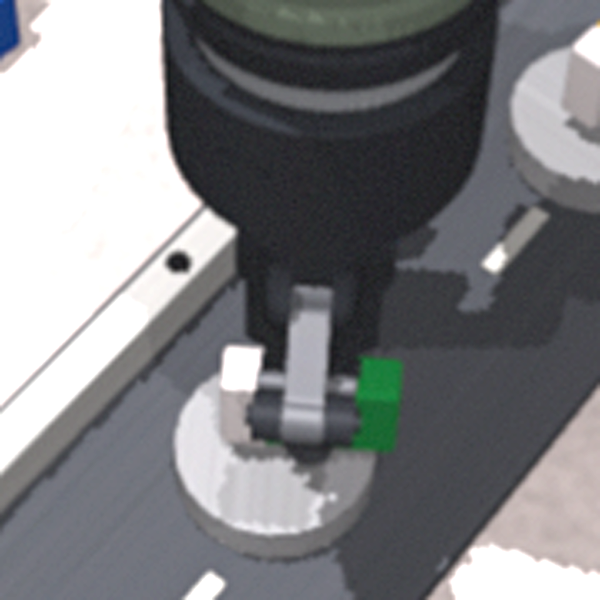

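Gripped at 12.3 mm. Now the turn, counterclockwise from above, which is negative about the tool's x.

>>> jog_arm([
  [[0,0,0],-0.08],
  [[0,0,0],-0.16],
  [[0,0,0],-0.24],
  [[0,0,0],-0.32],
  [[0,0,0],-0.4],
  [[0,0,0],-0.48],
  [[0,0,0],-0.56],
  [[0,0,0],-0.64],
  [[0,0,0],-0.72],
  [[0,0,0],-0.8],
  [[0,0,0],-0.88],
  [[0,0,0],-0.95],
  [[0,0,0],-0.985],
  [[0,0,0],-0.985],
  [[0,0,0],-0.985],
])

```text
time: 6.63
position: [479.5, 110.3, 18.7]
eef_rot: [0.706, 0.043, 0.706, -0.044]
wrist_force: [0.2, -1.3, 0.6]
opening: 12.4
```

Run:
```python
from h import *
move([*W(0,0),18],-0.1211)
print(manip.read_state()["ft_torque"])
for n in["wrist","top"]: cv2.imwrite(f"pics/{n}6.png",camera(n))
```

```text
t 6.6333 pos [479.5 110.3  18.7] rel [ 0.6 -0.6] x [-0.    -0.001 -1.   ] jaw -0.123 F [ 0.2 -1.3  0.6] open 12.4
shift [ 0.7  0.6 -0.6] turn (tool x) -0.002 or 3.14 -3.1435471415501217 j6 0.32737630650074795
[-0.25822269  0.07511034  0.0962752 ]
```

View pics/wrist6.png

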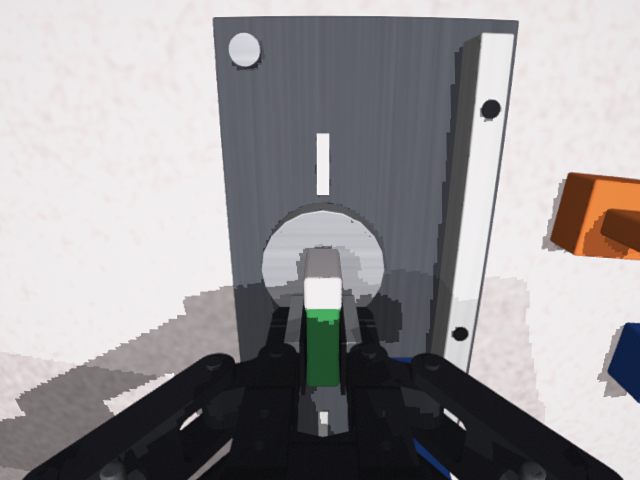

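The white end (323,293) is in line with the tick (323,165). Release and lift.

>>> jog_arm([
  [[0,0,0],0],
  [[0,0,0],0],
  [[0,0,0],0],
  [[0,0,0],0],
  [[-30,0,0],0],
  [[-60,0,0],0],
  [[-95,0,0],0],
  [[-120,0,0],0],
  [[-120,0,0],0],
  [[-120,0,0],0],
], fingers=50)

```text
time: 7.57
position: [480.5, 110.8, 140.2]
eef_rot: [0.707, 0.043, 0.705, -0.043]
wrist_force: [-0.4, 0.5, -0.6]
opening: 42.8
```

Run:
```python
from h import *
move([*W(44.8,-75.9),138],-1.692)
s=manip.read_state();im=camera("wrist");cv2.imwrite("pics/w7.png",im);C=cam("wrist",s)
for p in [(0,0,72),(0,43,10),(0,73,10),(44.8,-75.9,86)]: print(p,proj(C,[[*W(*p[:2]),p[2]]]).round())
hsv=cv2.cvtColor(im,cv2.COLOR_BGR2HSV)
m=(hsv[...,0]>=45)&(hsv[...,0]<=85)&(hsv[...,1]>100)&(hsv[...,2]>60)
b,st,ce=big(m)[0];rc=cv2.minAreaRect(np.argwhere(b)[:,::-1].astype(np.float32));print(rc,st)
q=cast(C,cv2.boxPoints(rc),72);print([rel(k).round(1) for k in q])
```

```text
t 7.5667 pos [480.5 110.8 140.2] rel [ 1.6 -0.1] x [ 0.003 -0.    -1.   ] jaw -0.123 F [-0.4  0.5 -0.6] open 42.8
shift [  2.3 -75.8  43.4] turn (tool x) 1.569 or 4.711 -1.5724775080102664 j6 0.32711157875730995
(0, 0, 72) [[321. 236.]]
(0, 43, 10) [[321. 162.]]
(0, 73, 10) [[320. 124.]]
(44.8, -75.9, 86) [[382. 340.]]
((320.5, 244.5), (49.0, 19.0), 90.0) [311 220  20  50 946]
[array([-6.6, 11.5]), array([ 6.4, 11.4]), array([  6.6, -25.2]), array([ -7. , -25.1])]
```

View pics/w7.png

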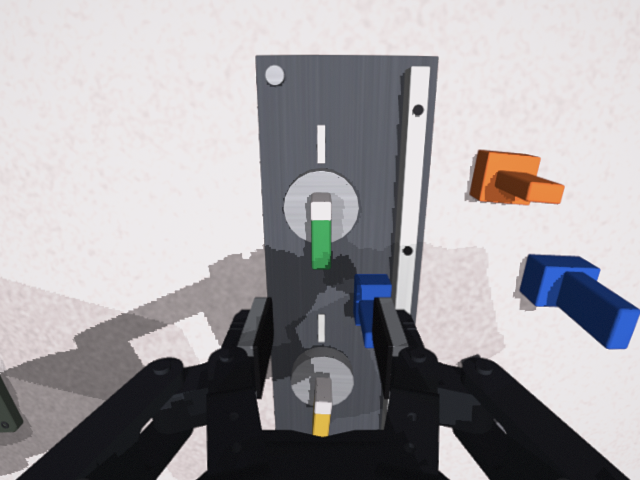

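The handle spans x ±6.7 mm about the axis, parallel to the fence, so the angle is about 1.57. Now over the gauge.

>>> jog_arm([
  [[-5,-20,10],0.12],
  [[-5,-40,20],0.24],
  [[-5,-60,35],0.36],
  [[0,-76,43],0.48],
  [[0,-76,43],0.6],
  [[0,-76,43],0.72],
  [[0,-76,43],0.84],
  [[0,-76,43],0.96],
  [[0,-76,43],1.08],
  [[0,-76,43],1.2],
  [[0,-76,43],1.32],
  [[0,-76,43],1.44],
  [[0,-76,43],1.569],
  [[0,-76,43],1.569],
  [[0,-76,43],1.569],
])

```text
time: 8.87
position: [511.7, 29.8, 137.3]
eef_rot: [-0.469, -0.528, -0.47, 0.53]
wrist_force: [-0.4, -0.4, 0.6]
opening: 42.6
```

Run:
```python
from h import *
move([*W(44.8,-75.9),20],-1.692)
s=manip.read_state();im=camera("wrist");cv2.imwrite("pics/w8.png",im);C=cam("wrist",s)
print(proj(C,[[*W(44.8,-75.9),86]]))
hsv=cv2.cvtColor(im,cv2.COLOR_BGR2HSV)
m=(hsv[...,0]>=100)&(hsv[...,0]<=130)&(hsv[...,1]>100)&(hsv[...,2]>40)
for b,st,ce in big(m,3): print(st,ce)
```

```text
t 8.8667 pos [511.7  29.8 137.3] rel [ 42.3 -76.7] x [-0.003 -0.001 -1.   ] jaw -1.689 F [-0.4 -0.4  0.6] open 42.6
shift [117.2   2.8  -0.9] turn (tool x) 0.003 or 3.145 -3.1385527063880376 j6 1.7256520788898257
[[321.19727408 239.55991635]]
[ 296  194   53   64 2632] [321.50569909 220.29521277]
[ 272    0   58   20 1014] [301.51084813   8.53057199]
```

View pics/w8.png

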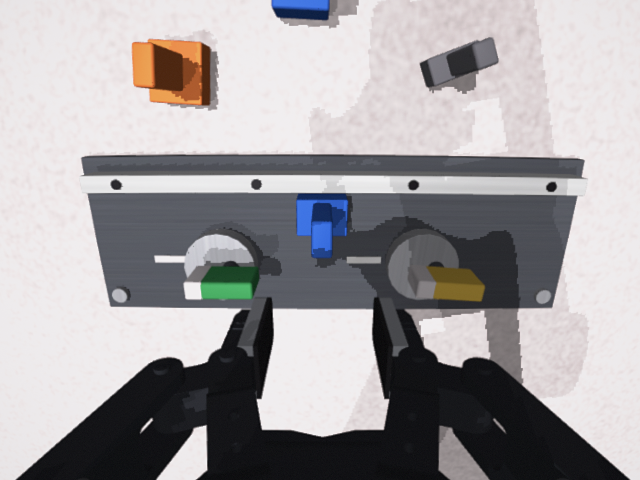

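>>> jog_arm([
  [[30,2.5,-0.9],0.003],
  [[60,2.5,-0.9],0.003],
  [[85,2.5,-0.9],0.003],
  [[102,2.5,-0.9],0.003],
  [[115,2.5,-0.9],0.003],
  [[115,2.5,-0.9],0.003],
  [[115,2.5,-0.9],0.003],
])

```text
time: 9.5
position: [513.6, 30.3, 21.9]
eef_rot: [-0.468, -0.528, -0.47, 0.53]
wrist_force: [-0.2, -0.3, -0.1]
opening: 42.8
```

>>> jog_arm([
  [[0,0,0],0],
  [[0,0,0],0],
  [[0,0,0],0],
  [[0,0,0],0],
  [[0,0,0],0],
  [[0,0,0],0],
], fingers=0, squeeze=30)

```text
time: 10.0
position: [514.5, 30.2, 22.9]
eef_rot: [-0.469, -0.528, -0.47, 0.53]
wrist_force: [-0.6, -0.6, 6.0]
opening: 13.2
```

Run:
```python
from h import *
move([*W(47,-76),22],-1.692)
for n in["wrist","side"]: cv2.imwrite(f"pics/{n}9.png",camera(n))
```

```text
t 10.0 pos [514.5  30.2  22.9] rel [ 45.  -75.9] x [-0.002 -0.001 -1.   ] jaw -1.69 F [-0.6 -0.6  6. ] open 13.2
shift [0.9 2.  0.1] turn (tool x) 0.002 or 3.143 -3.1399958852257868 j6 1.7282486154542995
```

View pics/wrist9.png

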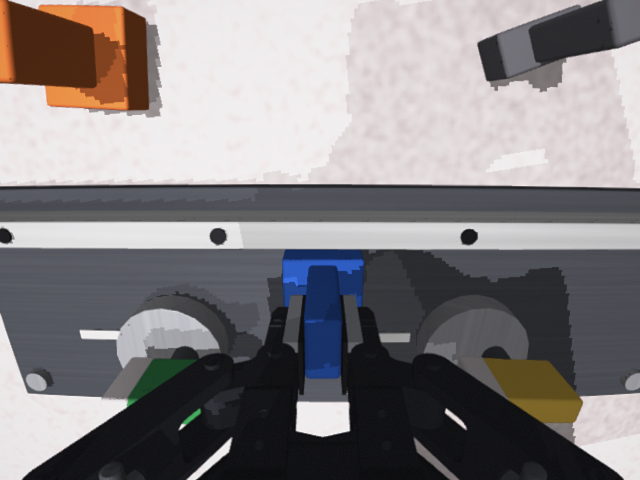

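View pics/side9.png

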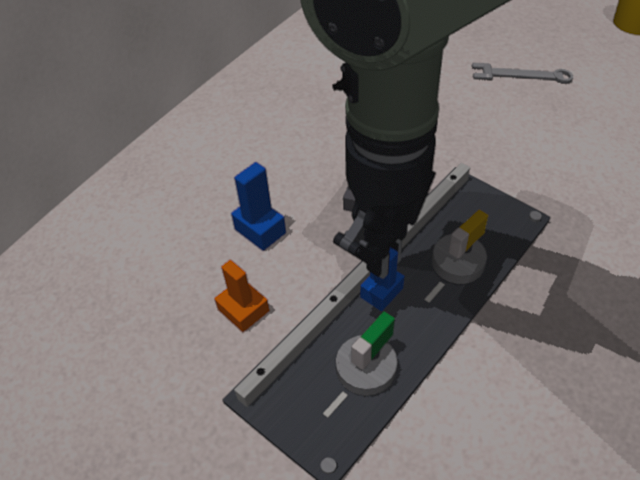

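```bash
python3 - <<'E'
from h import *
s=manip.read_state();C=cam("wrist",s); im=cv2.imread("pics/wrist9.png")
hsv=cv2.cvtColor(im,cv2.COLOR_BGR2HSV)
for c in (290,323,355):
    col=im[235:300,c].astype(int); print(c,[(235+i,tuple(v)) for i,v in enumerate(col) if 8<i<22])
for r in (270,285): 
    b=[c for c in range(270,380) if 100<hsv[r,c,0]<130 and hsv[r,c,1]>100]; print(r,b[0],b[-1])
E
python3 - <<'E'
import cv2
im=cv2.imread("pics/wrist9.png")[215:325,240:410]
cv2.imwrite("pics/z9.png",cv2.resize(im,None,fx=4.5,fy=4.5,interpolation=2))
E
```

```text
290 [(244, (np.int64(200), np.int64(199), np.int64(200))), (245, (np.int64(202), np.int64(199), np.int64(201))), (246, (np.int64(204), np.int64(202), np.int64(202))), (247, (np.int64(203), np.int64(202), np.int64(202))), (248, (np.int64(178), np.int64(175), np.int64(176))), (249, (np.int64(104), np.int64(77), np.int64(67))), (250, (np.int64(88), np.int64(41), np.int64(19))), (251, (np.int64(89), np.int64(41), np.int64(18))), (252, (np.int64(90), np.int64(44), np.int64(21))), (253, (np.int64(91), np.int64(44), np.int64(23))), (254, (np.int64(91), np.int64(43), np.int64(21))), (255, (np.int64(91), np.int64(43), np.int64(21))), (256, (np.int64(91), np.int64(43), np.int64(21)))]
323 [(244, (np.int64(202), np.int64(201), np.int64(202))), (245, (np.int64(202), np.int64(202), np.int64(202))), (246, (np.int64(206), np.int64(204), np.int64(204))), (247, (np.int64(205), np.int64(204), np.int64(205))), (248, (np.int64(186), np.int64(186), np.int64(188))), (249, (np.int64(99), np.int64(80), np.int64(74))), (250, (np.int64(87), np.int64(40), np.int64(19))), (251, (np.int64(89), np.int64(43), np.i
[... 274 characters left out ...]
44, (np.int64(204), np.int64(203), np.int64(203))), (245, (np.int64(205), np.int64(202), np.int64(203))), (246, (np.int64(206), np.int64(204), np.int64(205))), (247, (np.int64(208), np.int64(206), np.int64(206))), (248, (np.int64(194), np.int64(191), np.int64(192))), (249, (np.int64(119), np.int64(99), np.int64(92))), (250, (np.int64(89), np.int64(44), np.int64(27))), (251, (np.int64(87), np.int64(41), np.int64(17))), (252, (np.int64(90), np.int64(43), np.int64(22))), (253, (np.int64(90), np.int64(43), np.int64(20))), (254, (np.int64(91), np.int64(44), np.int64(23))), (255, (np.int64(90), np.int64(43), np.int64(20))), (256, (np.int64(90), np.int64(43), np.int64(20)))]
270 282 363
285 283 362
```

View pics/z9.png

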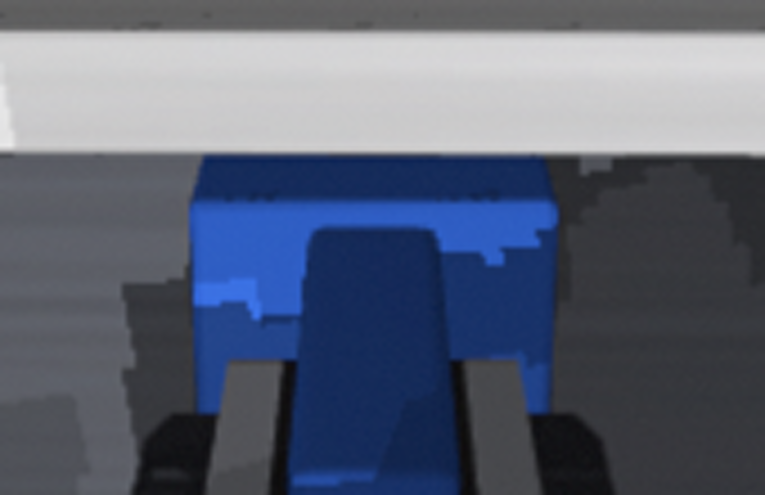

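Run:
```python
from h import *
s=manip.read_state();C=cam("wrist",s)
print([rel(k).round(1) for k in cast(C,[(290,248.8),(355,248.8)],32)],[rel(k).round(1) for k in cast(C,[(283,259.2),(363.5,259.2)],34)])
```

```text
[array([ 64.1, -60.1]), array([ 64.1, -91.6])] [array([ 59.4, -56.8]), array([ 59.5, -95.7])]
```

Run:
```python
from h import *
move([*W(47.5,-41),22.9],-1.692)
```

```text
t 10.1 pos [514.5  30.2  22.9] rel [ 45.  -75.9] x [-0.002 -0.001 -1.   ] jaw -1.69 F [-1.2 -0.7  6. ] open 13.7
shift [ -0.    2.5 -34.9] turn (tool x) 0.002 or 3.143 -3.140017863745609 j6 1.7282748483504058
```

>>> jog_arm([
  [[0,1.2,0],0.001],
  [[0,2.5,0],0.002],
  [[0,2.5,-7],0.002],
  [[0,2.5,-14],0.002],
  [[0,2.5,-21],0.002],
  [[0,2.5,-28],0.002],
  [[0,2.5,-35],0.002],
  [[0,2.5,-35],0.002],
  [[0,2.5,-35],0.002],
])

```text
time: 10.85
position: [521.6, 66.2, 22.9]
eef_rot: [-0.468, -0.529, -0.469, 0.53]
wrist_force: [0.2, 3.2, 2.9]
opening: 13.6
```

Run:
```python
from h import *
s=manip.read_state();move([*W(47.5,68),22.9],-1.692)
im=camera("wrist");C=cam("wrist",s);cv2.imwrite("pics/w10.png",im)
im=im[200:350,200:410]
cv2.imwrite("pics/z10.png",cv2.resize(im,None,fx=3.8,fy=3.8,interpolation=2))
print([rel(k).round(1) for k in cast(C,[(290,248.8),(355,248.8)],32)])
```

```text
t 10.85 pos [521.6  66.2  22.9] rel [ 47.8 -39.4] x [-0.001  0.001 -1.   ] jaw -1.692 F [0.2 3.2 2.9] open 13.6
shift [ 1.000e-01 -3.000e-01 -1.074e+02] turn (tool x) -0.0 or 3.141 -3.142003832612258 j6 1.7952844996336366
[array([ 66.8, -23.6]), array([ 66.8, -55.1])]
```

View pics/z10.png

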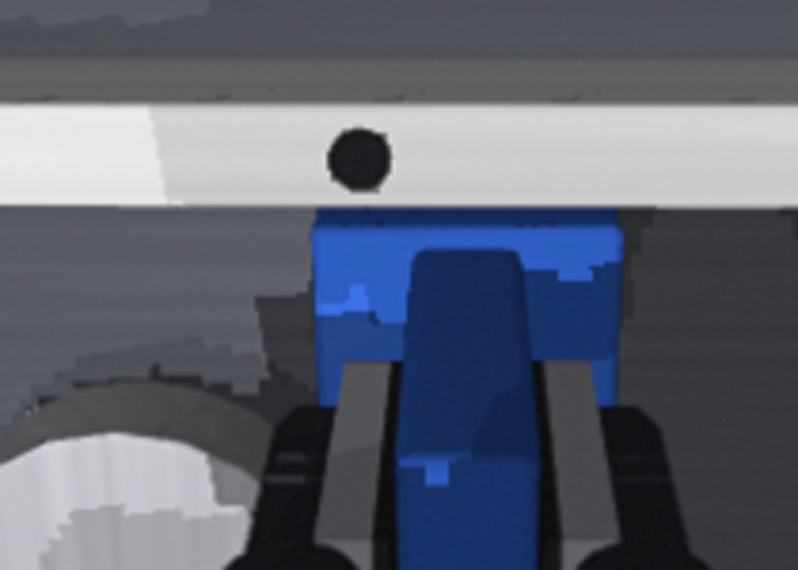

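Run:
```python
from h import *
s=manip.read_state();C=cam("wrist",s)
print([rel(k).round(1) for k in cast(C,[(290,254.1),(355,254.1)],32)],[rel(k).round(1) for k in cast(C,[(283,259.4),(363.5,259.4)],34)])
```

```text
[array([ 64.1, -23.9]), array([ 64. , -55.5])] [array([ 62.1, -20.6]), array([ 62.1, -59.5])]
```

The gauge sits 1.95 mm off the fence, which centres it in the 34 mm gap. Sliding through now.

>>> jog_arm([
  [[0,-0.1,-8],0],
  [[0,-0.1,-16],0],
  [[0,-0.1,-24],0],
  [[0,-0.1,-32],0],
  [[0,-0.1,-40],0],
  [[0,-0.1,-48],0],
  [[0,-0.1,-56],0],
  [[0,-0.1,-60],0],
  [[0,-0.1,-60],0],
])

```text
time: 11.65
position: [528.9, 127.0, 22.9]
eef_rot: [0.468, 0.53, 0.469, -0.529]
wrist_force: [0.7, 0.7, 2.5]
opening: 13.6
```

Run:
```python
from h import *
s=manip.read_state();move([*W(47.7,68),22.9],-1.692)
im=camera("wrist");im=im[200:350,200:410]
cv2.imwrite("pics/z11.png",cv2.resize(im,None,fx=3.8,fy=3.8,interpolation=2))
```

```text
t 11.65 pos [528.9 127.   22.9] rel [47.7 21.9] x [-0.001  0.002 -1.   ] jaw -1.692 F [0.7 0.7 2.5] open 13.6
shift [  0.   -0.  -46.1] turn (tool x) -0.0 or 3.141 -3.1418136075830976 j6 1.9035728010521673
```

View pics/z11.png

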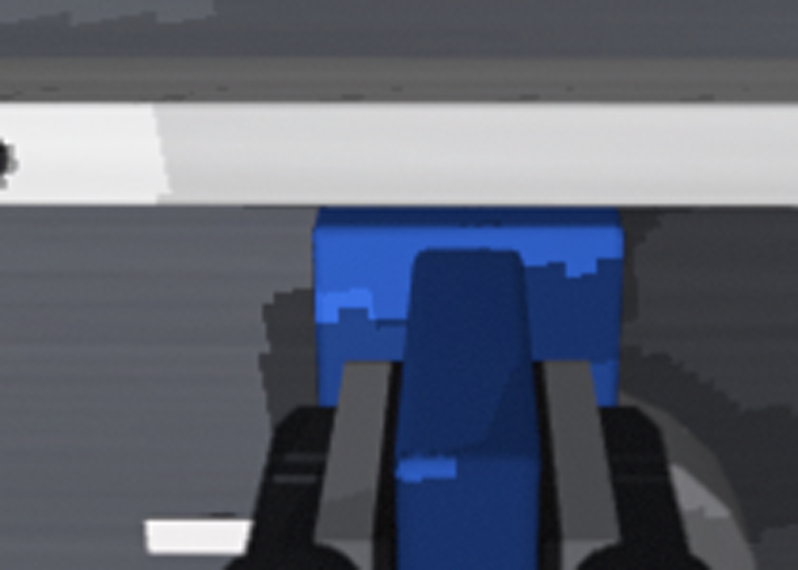

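Low force and the same clearance at the fence; the gauge is past the narrowest point. Finish the slide.

>>> jog_arm([
  [[0,0,-8],0],
  [[0,0,-16],0],
  [[0,0,-24],0],
  [[0,0,-32],0],
  [[0,0,-40],0],
  [[0,0,-46],0],
  [[0,0,-46],0],
  [[0,0,-46],0],
])

```text
time: 12.37
position: [534.7, 174.1, 22.9]
eef_rot: [0.467, 0.53, 0.47, -0.529]
wrist_force: [-0.7, 2.3, 2.5]
opening: 13.6
```

>>> jog_arm([
  [[0,0,0],0],
  [[0,0,0],0],
  [[0,0,0],0],
  [[0,0,0],0],
  [[0,0,0],0],
  [[-20,0,0],0],
  [[-40,0,0],0],
  [[-70,0,0],0],
  [[-100,0,0],0],
  [[-130,0,0],0],
  [[-160,0,0],0],
  [[-160,0,0],0],
], fingers=50)

```text
time: 13.37
position: [538.3, 174.2, 189.4]
eef_rot: [0.469, 0.535, 0.468, -0.525]
wrist_force: [-0.3, 0.1, 0.7]
opening: 42.8
```

Run:
```python
from h import *
s=manip.read_state();move([*W(-150,-200),200],-1.692)
for n in["wrist","side"]: cv2.imwrite(f"pics/{n}12.png",camera(n))
C=cam("wrist",s)
print([proj(C,[[*W(*p[:2]),p[2]]]).round() for p in [(32,48,34),(62,88,34),(32,40,10),(0,25,72)]])
```

```text
t 13.3667 pos [538.3 174.2 189.4] rel [51.3 69.9] x [ 0.011  0.008 -1.   ] jaw -1.693 F [-0.3  0.1  0.7] open 42.8
shift [ -15.2 -200.8  270.1] turn (tool x) -0.001 or 3.14 -3.142886590934654 j6 1.9817500620213684
[array([[347., 227.]]), array([[304., 195.]]), array([[354., 220.]]), array([[376., 275.]])]
```

View pics/wrist12.png

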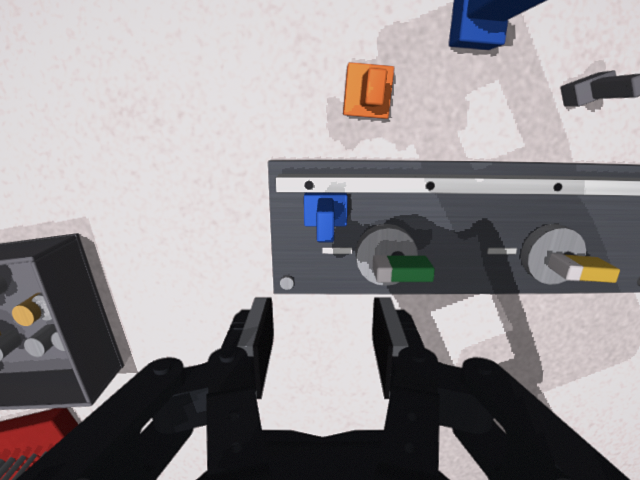

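View pics/side12.png

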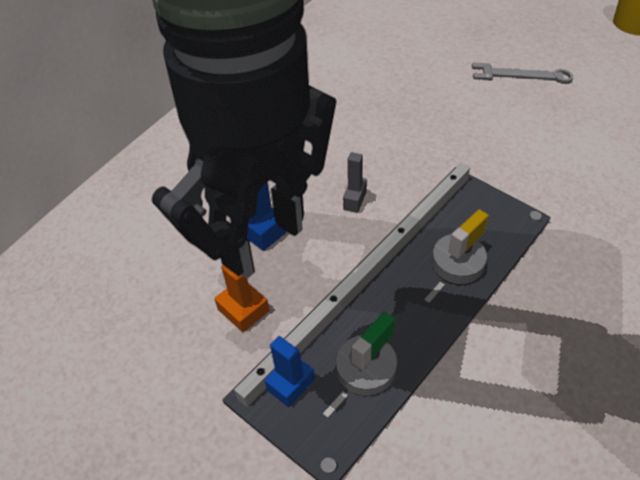

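The gauge stands on the plate beyond the disc. I'll back the arm away and check from the top.

>>> jog_arm([
  [[-15,-30,30],0],
  [[-15,-60,60],0],
  [[-15,-90,90],0],
  [[-15,-120,130],0],
  [[-15,-150,170],0],
  [[-15,-180,210],0],
  [[-15,-200,250],0],
  [[-15,-200,280],0],
  [[-15,-200,310],0],
  [[-15,-200,330],0],
  [[-15,-200,330],0],
  [[-15,-200,330],0],
])

```text
time: 14.47
position: [295.2, -130.3, 195.8]
eef_rot: [0.465, 0.532, 0.469, -0.529]
wrist_force: [-0.3, 1.1, 0.3]
opening: 42.7
```

Run:
```python
from h import *
im=camera("top");im2=camera("side");C=cam("top")
hsv=cv2.cvtColor(im,cv2.COLOR_BGR2HSV)
for nm,lo,hi in [("green",45,85),("yellow",22,33)]:
    m=(hsv[...,0]>=lo)&(hsv[...,0]<=hi)&(hsv[...,1]>100)&(hsv[...,2]>40)
    m[:,:150]=0
    b,st,ce=big(m)[0]; rc=cv2.minAreaRect(np.argwhere(b)[:,::-1].astype(np.float32)); q=cast(C,cv2.boxPoints(rc),72)
    e=[q[1]-q[0],q[2]-q[1]]; e=max(e,key=np.linalg.norm)[:2]; print(nm,st,"ang",np.arctan2(e@yf,e@xf)%np.pi, rel(q.mean(0)))
x=im[215:310,180:450]; cv2.imwrite("pics/t13.png",cv2.resize(x,None,fx=2.9,fy=2.9,interpolation=2)); cv2.imwrite("pics/s13.png",im2)
```

```text
green [247 282  26  12 217] ang 1.5697600257017268 [ 1.12892604 -6.27599453]
yellow [360 294  26  14 237] ang 1.4960827555575997 [   0.45722752 -176.37023195]
```

View pics/t13.png

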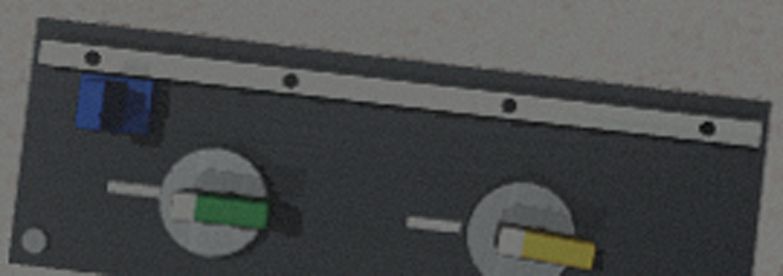

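View pics/s13.png

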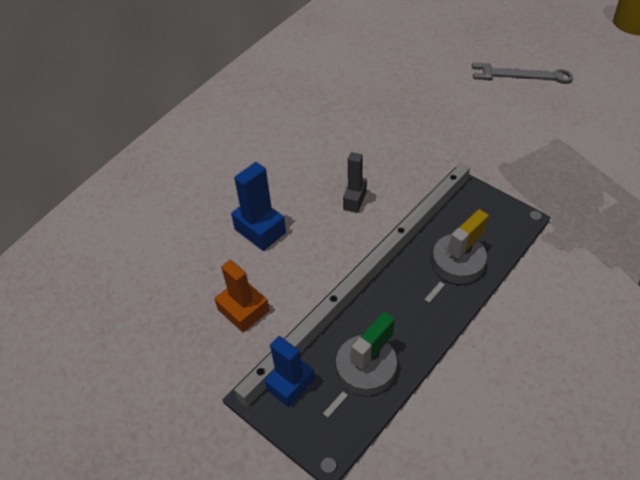

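The green angle reads 1.570. The yellow bolt is unchanged, and the gauge stands clear beyond the disc, by the fence. Handing in.

```bash
python3 -c "
from rig import manip
print(manip.job_done())"
```

```text
the job is handed in; nothing more can be done
None
```

I set the green bolt to its tick, slid the blue gauge through the gap, and handed the job in at about 14.6 s. No verdict was reported.

- **Green bolt:** it turned counterclockwise from about 0.585 rad. The last top view reads 1.570 rad, with the white end pointing at the tick.
- **Gauge:** I slid the smaller blue gauge along the plate with about 2 mm to the fence, and wrist forces stayed at a few newtons. It stands upright near the fence, centred about 68 to 69 mm along from the green axis. That leaves about 8 mm between it and the disc.
- **Yellow bolt:** I never touched it, and it looks the same before and after. Its angle measured about 1.50 rad in the coarse top view. I put the difference from 1.57 down to pixel resolution, though I did not measure its starting angle the same way.
- **What disagreed:** my first grasp of the green handle closed on nothing. The real fingertips sat about 28–30 mm behind the reported TCP, so I went deeper and the second grasp held. Nothing moved in the failed try.

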